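# Free the pail from the sprung hook

## Task

The small metal pail hangs by its handle on a hook stand, caught under the hook's lip by a spring-loaded keeper. Take the pail by its wooden grip, press it back against the keeper firmly enough to open it but without forcing the hook, and while still pressing lift it clear of the lip and off the hook. Then set it down gently, upright and wholly on the brown chopping board, let go, and leave the other things where they stand.

Things in the scene. Friction and masses are not known exactly. Their poses are not given: they have to be found in the camera images.
- pail: Open round metal pail, 65 mm high, 76 mm across the rim, 64 mm across the foot, 0.2 to 0.4 kg. Origin: centre of its underside, z up. A rigid flat handle frame stands over its middle in its y-z plane: side straps at y = +-39.5 mm up to z = 185 mm, a low hanging bar and a wooden grip above it. It starts hanging with its x along the stand's x, 25 mm above the worktop.
- pail_grip (a point): Centre of the pail's wooden grip, 170 mm above its underside. The grip lies along y: 76 mm long, 12 mm thick in x, 40 mm high. Pinch it from above, one finger in front, one behind (closing along the pail's x). While it hangs, keep the fingertips no more than 20 mm below this point, to clear the hook. Grip firmly (about 60 N), or the pail tilts in the fingers.
- pail_bar (a point): Middle of the underside of the pail's hanging bar, 115 mm above the pail's underside. The bar runs along y between the straps, 8 mm thick in x and 8 mm high, and rests on the hook arm. Below it, down to the rim, is a window 50 mm high and 74 mm wide, through which the hook passes.
- stand: Fixed hook stand; foot 190 x 130 x 12 mm. Origin: centre of the foot's underside, z up; the hook points along its -x, roughly to the robot. Post at x = +20 mm, 9 mm in radius. Hook arm, lip and keeper are clamped as one in a sleeve on the post and may sit up to 10 mm further forward or back than the three hook points say (the points do not show this): press by feel.
- hook_seat (a point): Nominal middle of the seat, on the 12 mm square hook arm's top (stand x = -85, z = 140 mm). The seat runs 17 mm back to the keeper and 17 mm forward to an 8 mm thick upright, 20 mm high, at the arm's end. The pail's bar hangs here with play: pushed back, it meets the keeper after 2 to 24 mm. To come off, the bar must rise over the lip and the pail then be drawn forward.
- hook_lip (a point): Nominal rear top edge of the lip (stand x = -72, z = 160 mm): a bar 12 mm wide, 8 mm thick, running back from the upright over the seat, 12 mm above the arm. The pail's bar can go up only behind it. Then, still pressing, lift the pail 22 to 28 mm in all (above 36 mm its rim meets the arm from below) and draw it 80 mm or more forward (stand -x).
- keeper_face (a point): Nominal middle of the keeper's front face at rest: a slippery black plate 18 mm wide, z = 141 to 164 mm, 4 mm behind the lip; spring barrel behind it up to z = 162 mm. Pushed back (stand +x) by the pail's bar it moves from 2 N on, 1.3 N per mm, to a stop at 9 mm. After 4 mm (7 to 8 N) the 8 mm bar is clear of the lip; 10 to 13 N is a good press; above 20 N the hook is being forced.
- board: Fixed flat brown chopping board, 282 mm (x) by 395 mm (y), 8 mm thick. Origin: centre of its underside, z up.
- butter: Butter pack, 73 x 102 x 37 mm, lying on the far left part of the board (board x about +70, y about +120 mm). Origin: centre of its underside. To be left alone.
- salt: Salt shaker, 44 mm across, 90 mm high, beside the stand. Origin: centre of its underside. To be left alone.
- jar: Spice jar with a red cap, 47 mm across, 97 mm high, on the other side of the stand. Origin: centre of its underside. To be left alone.

How it is judged:
On the way, in this order (a step that is already met when the one before it is completed fails the run):
1. the pail is pressed back against the keeper with more than 6.5 N while its bar is still under the lip (less than 6 mm above where it hung) (contact force between pail and stand above 6.5 N and z of pail in the frame of stand below 0.031 m and x of pail in the frame of stand below -0.03 m), for 0.1 s.
2. the pail is off the hook: its origin over 150 mm from the stand's, touching nothing of the stand (contact force between pail and stand below 0.3 N and distance between pail and stand above 0.15 m), for 0.1 s.
At the end, for the whole second after the job is handed in: The pail stands upright (within 0.08 rad) and at rest with its whole foot on the top of the chopping board (its centre within 110 mm of the board's centre in board x and 166 mm in board y, its underside 4 to 13 mm above the board's underside), released (x of pail in the frame of board between -0.11 and 0.11 m and y of pail in the frame of board between -0.166 and 0.166 m and z of pail in the frame of board between 0.004 and 0.013 m and angle between pail's own z axis and vertical below 0.08 rad and linear speed of pail below 0.02 m/s and contact force between pail and board above 0.5 N); the robot touches nothing.
It fails at once if the hook is forced: more than 20 N between pail and hook stand (contact force between pail and stand above 20 N).
It fails at once if the pail is banged or pressed down: more than 40 N between pail and board (contact force between pail and board above 40 N).
It fails at once if the pail is tipped by more than 0.6 rad (angle between pail's own z axis and vertical above 0.6 rad).
It fails at once if the butter, the salt shaker or the spice jar is moved by more than 20 mm (distance of any of butter, salt, jar from where it was at the start of the episode above 0.02 m).
It also fails if it takes over 59 s, if anything falls off the work surface, if the arm or the gripper's body presses on something with over 40 N, if the wrist force passes 120 N, or if a joint passes its speed limit or range.

## Robot

A 6-joint arm with a two-finger parallel gripper is mounted at the origin on a cart in front of the work surface, level with it; the furniture and walls round the work are solid. World frame = base frame: x ahead of the robot, y to its left, z up, the work surface at z = 0. Lengths are in m, angles in rad, forces in N, time in s.
With the tool pointing down it reaches from about 0.25 to 0.775 m from the base axis. Payload 4 kg.
Tool frame: the origin (TCP) lies at the very end of the fingers, on their centre line; the grasp point (between the pads) lies 19 mm behind it; z points along the fingers, y is the line along which they close (so a half turn about z gives the same grasp; the last joint's range is limited). The gripper opens to 94 mm and grips with 3 to 60 N. Pads are 16 mm wide; open, the fingers measure 119 mm over their backs; the gripper's body (75 mm by 177 mm) begins 78 mm behind the grasp point.
Start: joints at [1.105, 0.087, 1.371, -0, 1.684, -0.103], TCP at [0.195, 0.514, 0.206] pointing down, gripper open.
Joint ranges: [-3.1, 3.1], [-0.76, 2.03], [0.27, 2.55], [-1.08, 4.22], [0.17, 2.65], [-2.57, 2.57]. Speed limits (rad/s): [2.79, 2.79, 3.14, 3.14, 3.14, 3.14].

## Interface

Orientations are given as a unit quaternion [x, y, z, w].
In Python, from bench import r gives the robot as it stands.
- The arm moves only by the tool jog_arm, never from a script. Its argument "series" is a list of rows, each a list of 3 entries, a list of its own where there are three numbers: the shift along the tool's x, y, z in m, then the turn, a rotation vector about the tool's x, y, z in rad, then the gripper command: -1 is fully open, 1 is shut, values between are in proportion. In form: [[[x, y, z], [wx, wy, wz], grip], ...]. A call has 1 to 8 rows; each row is the pose to reach, as a shift and turn from the pose commanded when the call began, along the tool's axes at that moment; what a row does not reach only later rows make up. A row lasts 1/8 s, in which the tool goes at most 62.5 mm and 10.7 degrees, less where a joint would pass 70% of its speed; a pose out of reach is approached as far as the arm can. A call with a gripper value outside its range is refused whole. The fingers move at their own pace and stop on an object; the grip force is fixed at half the most. Time passes only in rows, so rows that repeat a pose let the fingers close. It gives the time, the measured TCP pose, the force, the opening and the grip force at its end, in the units of the state.
- r.get_state(): the state, without advancing time (a new reading comes with each control period).
- r.get_image(name): name is "side" or "top"; returns the picture (384x512x3 uint8, blue, green, red); there is no depth.
- r.get_calibration(name): a dict with "K" (3x3 intrinsics, pixels), "R" (3x3) and "t" (3): a world point X has camera coordinates R X + t. Camera axes: x right, y down, z forward; pixel columns grow to the right and rows downward; lengths in m; the calibration is good to about 2 mm. A picture is of the moment at which its call begins. get_calibration takes no time and is no camera call.
- r.hand_in(): hands the job in; it is judged then, once.
The state is a dict: "time_s": time; "q": joint angles; "qvel": joint speeds; "joint_torque": joint torques, N m; "tool_pos": TCP position; "ee_rot": TCP orientation; "force": force on the tool from outside, world axes, zero at the start; "torque": the same for the moment, N m; "opening": finger opening in m; "gripper_force": force on a finger pad.
Only numpy, scipy, OpenCV 4.12 (cv2) and the standard library are available. Lean on these libraries where they do the work, as an engineer would, in place of code of your own. Each camera call takes 0.05 s, during which the arm holds its last target. There are 200 camera calls.

## Working session

There is one attempt and no reset: what is moved stays moved. The work goes in short steps, Python scripts to look and compute and a tool call to move; the robot and the scene stay as the last step left them, time stands still between calls to the robot, and variables do not carry over. Pictures are saved under pics/ and viewed, at most 10 in all, crops included, and the job is handed in when it is done.

Besides the shell and the picture viewer there is one more tool, called after "Emit:" in YAML: its name, and indented under it one key for each argument. jog_arm: Moves the arm, as the interface text tells. Its arguments: {"type":"object","properties":{"series":{"type":"array"}},"required":["series"]}

```bash
mkdir -p pics; python3 - <<'E'
from bench import r
import cv2,numpy as np
for n in("side","top"):
    cv2.imwrite(f"pics/{n}0.png",r.get_image(n)); c=r.get_calibration(n); print(n,np.round(c["K"],1).tolist(),np.round(c["R"],4).tolist(),np.round(c["t"],4).tolist())
s=r.get_state(); print(s)
E
```

```text
side [[443.5, 0.0, 259.9], [0.0, 443.5, 193.5], [0.0, 0.0, 1.0]] [[-0.9946, -0.1039, 0.004], [-0.0608, 0.5508, -0.8324], [0.0843, -0.8282, -0.5541]] [0.5066, 0.1518, 1.3741]
top [[393.5, 0.0, 256.8], [0.0, 393.5, 192.6], [0.0, 0.0, 1.0]] [[-0.0062, -1.0, 0.0067], [-0.9876, 0.0051, -0.157], [0.1569, -0.0076, -0.9876]] [-0.0011, 0.525, 1.3047]
{'time_s': 0.1, 'q': array([ 1.10487152e+00,  8.79430275e-02,  1.37208445e+00, -7.16682335e-06,
        1.68361277e+00, -1.03102473e-01]), 'qvel': array([-0.00063501, -0.00115911, -0.00354329,  0.00118385, -0.00040316,
       -0.00079577]), 'joint_torque': array([ 1.95233144e-03, -3.41253519e+01, -3.03302550e+01,  7.20432610e-02,
        3.03772150e-02, -8.60901196e-05]), 'tool_pos': array([0.19498882, 0.51374998, 0.20439685]), 'ee_rot': array([ 1.80418063e-01,  9.83589485e-01, -9.83635513e-04, -2.83951620e-04]), 'force': array([-0.4989128 , -0.45407511, -0.85231897]), 'torque': array([0.03841429, 0.01440067, 0.00819894]), 'gripper_force': 0.0, 'opening': 0.09386308506863811}
```

View pics/side0.png

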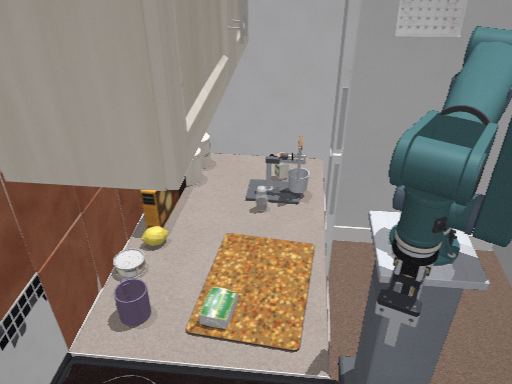

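View pics/top0.png

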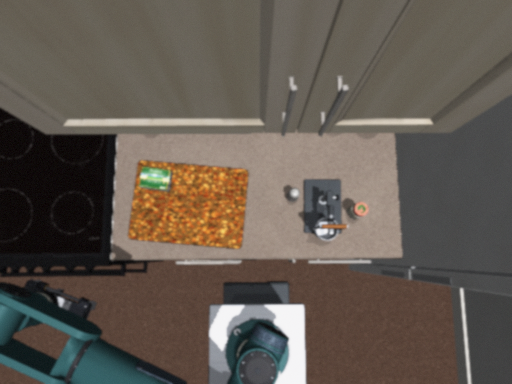

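The side view shows the stand around (275,190) with the grip at about (301,143). In the top view the stand foot is at (322,205), the grip at (333,227), the board at (190,205), the salt at (293,193) and the jar at (361,209).

```bash
cat > h.py <<'E'
import numpy as np
from bench import r
C={n:r.get_calibration(n) for n in("side","top")}
def ray(n,u,v):
    c=C[n]; R=np.array(c["R"]);t=np.array(c["t"]).ravel()
    return -R.T@t, R.T@np.linalg.solve(c["K"],[u,v,1.])
def onz(n,u,v,z):
    o,d=ray(n,u,v); return o+d*(z-o[2])/d[2]
def tri(uv1,uv2):
    (o,d),(p,e)=ray("side",*uv1),ray("top",*uv2)
    s=np.linalg.lstsq(np.c_[d,-e],p-o,rcond=None)[0]; a,b=o+d*s[0],p+e*s[1]
    return (a+b)/2,np.linalg.norm(a-b)
E
python3 - <<'E'
import cv2,numpy as np
from h import *
t=cv2.imread("pics/top0.png"); s=cv2.imread("pics/side0.png")
a=cv2.resize(t[170:250,270:380],None,fx=5.4,fy=5.4,interpolation=3)[:, :]
b=cv2.resize(s[125:215,235:325],None,fx=4.8,fy=4.8,interpolation=3)
cv2.imwrite("pics/ct.png",a); cv2.imwrite("pics/cs.png",b)
hsv=cv2.cvtColor(t,cv2.COLOR_BGR2HSV); 
hs=cv2.cvtColor(s,cv2.COLOR_BGR2HSV)
def blob(m,x0,x1,y0,y1,nm):
    k=np.zeros_like(m);k[y0:y1,x0:x1]=m[y0:y1,x0:x1]
    p=cv2.findNonZero(k)
    print(nm,len(p),p.reshape(-1,2).mean(0),cv2.minAreaRect(p)); return p.reshape(-1,2).mean(0),cv2.minAreaRect(p)
g,rg=blob(cv2.inRange(hsv,(5,110,60),(22,255,255)),315,350,215,240,"grip top")
gs,_=blob(cv2.inRange(hs,(5,90,60),(22,255,255)),290,312,130,165,"grip side")
print(tri(gs,g)); print([onz("top",*q,.215).round(3) for q in cv2.boxPoints(rg)])
m=cv2.inRange(hsv,(0,0,20),(179,110,95)); f,rf=blob(m,300,345,175,240,"foot")
print([onz("top",*q,.012).round(3) for q in cv2.boxPoints(rf)])
m=cv2.morphologyEx(cv2.inRange(hsv,(5,120,40),(30,255,255)),cv2.MORPH_CLOSE,np.ones((9,9)))
f,rb=blob(m,120,260,150,255,"board"); bb=np.array([onz("top",*q,.008) for q in cv2.boxPoints(rb)]); print(bb.round(3),bb.mean(0))
E
```

```text
grip top 81 [334.54320988 226.19753086] ((334.0, 226.0), (4.0, 22.0), 90.0)
grip side 28 [300.17857143 141.53571429] ((300.0, 141.0), (10.0, 2.0), 90.0)
(array([ 0.39784163, -0.23185897,  0.20850042]), np.float64(0.002364449191698837))
[array([ 0.403, -0.197,  0.215]), array([ 0.402, -0.262,  0.215]), array([ 0.391, -0.261,  0.215]), array([ 0.391, -0.196,  0.215])]
foot 1197 [318.22222222 204.48203843] ((322.29229736328125, 207.1615447998047), (42.79198455810547, 57.8001823425293), 7.125016689300537)
[array([ 0.387, -0.143,  0.012]), array([ 0.589, -0.173,  0.012]), array([ 0.569, -0.322,  0.012]), array([ 0.368, -0.289,  0.012])]
board 8262 [191.17102397 206.19220528] ((187.863037109375, 203.9342041015625), (113.90403747558594, 79.78973388671875), 5.1021647453308105)
[[0.372 0.441 0.008]
 [0.653 0.428 0.008]
 [0.614 0.026 0.008]
 [0.336 0.051 0.008]] [0.49368312 0.23643305 0.008     ]
```

View pics/ct.png

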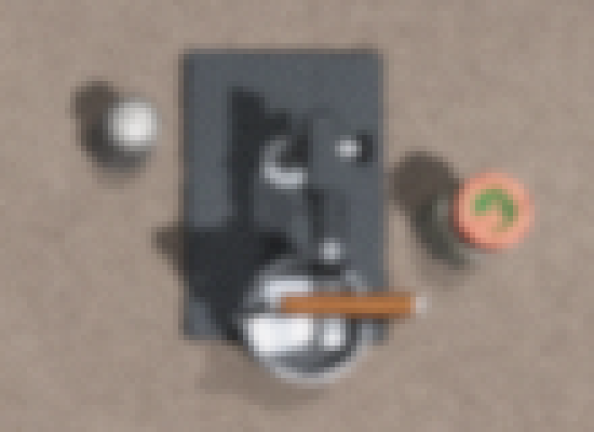

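View pics/cs.png

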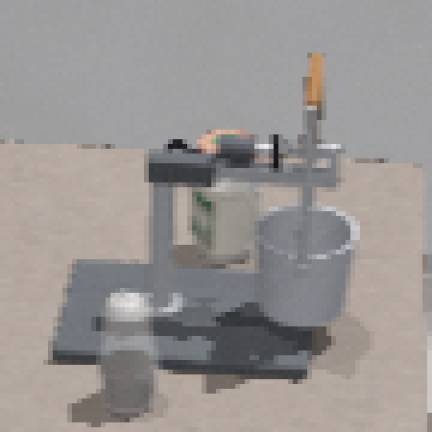

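Emit:
jog_arm:
  series:
    - [[-0.035, -0.048, -0.007], [0, 0, 0.15], -1]
    - [[-0.07, -0.096, -0.014], [0, 0, 0.3], -1]
    - [[-0.105, -0.144, -0.021], [0, 0, 0.45], -1]
    - [[-0.14, -0.192, -0.028], [0, 0, 0.6], -1]
    - [[-0.175, -0.24, -0.035], [0, 0, 0.75], -1]
    - [[-0.21, -0.288, -0.042], [0, 0, 0.9], -1]
    - [[-0.245, -0.336, -0.049], [0, 0, 1.05], -1]
    - [[-0.28, -0.384, -0.056], [0, 0, 1.208], -1]

```text
time_s: 1.1
tool_pos: [0.3205, 0.0541, 0.2615]
ee_rot: [0.709, 0.705, 0.0, 0.0]
force: [1.6, -0.7, 0.2]
opening: 0.0937
gripper_force: 0.0
```

```bash
python3 - <<'E'
from h import *
from scipy.spatial.transform import Rotation as Ro
P=[onz("top",u/5.4+270-.4,v/5.4+170-.4,.012) for u,v in[(185,50),(383,50),(385,340),(183,340)]]
P=np.array(P);print(P.round(3),P.mean(0).round(3))
for p in [(280,303),(412,301)]: print(onz("top",p[0]/5.4+269.6,p[1]/5.4+169.6,.215).round(3))
print("rim",onz("top",307/5.4+269.6,320/5.4+169.6,.09).round(3))
# side: grip top/bottom in crop
print(tri((317/4.8+234.6,80/4.8+124.6),(346/5.4+269.6,302/5.4+169.6)))
s=r.get_state();print(s["time_s"],s["tool_pos"],Ro.from_quat(s["ee_rot"]).as_matrix().round(3))
E
```

```text
[[ 0.578 -0.17   0.012]
 [ 0.577 -0.299  0.012]
 [ 0.389 -0.293  0.012]
 [ 0.389 -0.164  0.012]] [ 0.483 -0.232  0.012]
[ 0.398 -0.192  0.215]
[ 0.399 -0.264  0.215]
rim [ 0.397 -0.229  0.09 ]
(array([ 0.39798787, -0.22869269,  0.21134941]), np.float64(0.0009154186854967127))
1.1 [0.32054552 0.05406993 0.26147614] [[ 0.005  1.     0.001]
 [ 1.    -0.005  0.   ]
 [ 0.     0.001 -1.   ]]
```

Emit:
jog_arm:
  series:
    - [[-0.05, 0.014, 0], [0, 0, 0], -1]
    - [[-0.1, 0.028, 0], [0, 0, 0], -1]
    - [[-0.15, 0.042, 0], [0, 0, 0], -1]
    - [[-0.2, 0.056, 0], [0, 0, 0], -1]
    - [[-0.25, 0.07, 0], [0, 0, 0], -1]
    - [[-0.284, 0.077, 0], [0, 0, 0], -1]
    - [[-0.284, 0.077, 0.02], [0, 0, 0], -1]
    - [[-0.284, 0.077, 0.02], [0, 0, 0], -1]

```text
time_s: 2.1
tool_pos: [0.3967, -0.2279, 0.2392]
ee_rot: [0.707, 0.707, -0.0, -0.003]
force: [0.3, -0.5, -0.6]
opening: 0.0938
gripper_force: 0.0
```

```bash
python3 - <<'E'
import cv2
from h import *
s=r.get_state();print(s["time_s"],s["tool_pos"],s["force"],s["q"])
i=r.get_image("side"); cv2.imwrite("pics/s1.png",cv2.resize(i[90:210,220:340],None,fx=4.5,fy=4.5,interpolation=3))
E
```

```text
2.1 [ 0.39671662 -0.22787302  0.23917499] [ 0.33799746 -0.46433589 -0.62651135] [-6.45541923e-01 -1.20570020e-01  1.50928860e+00  1.68847445e-04
  1.75796454e+00 -6.44656538e-01]
```

View pics/s1.png

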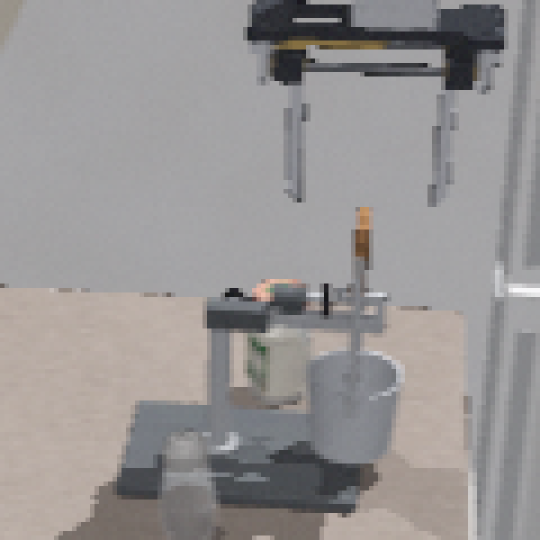

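The open fingers (tips at about (293,200) and (438,205)) straddle the grip, whose top is at (364,210), and are centred to about 3 mm. Next I descend.

Emit:
jog_arm:
  series:
    - [[0, 0.002, 0.02], [0, 0, 0], -1]
    - [[0, 0.002, 0.04], [0, 0, 0], -1]
    - [[0, 0.002, 0.055], [0, 0, 0], -1]
    - [[0, 0.002, 0.063], [0, 0, 0], -1]
    - [[0, 0.002, 0.063], [0, 0, 0], -1]

```text
time_s: 2.78
tool_pos: [0.3996, -0.2279, 0.1783]
ee_rot: [0.707, 0.707, -0.0, -0.0]
force: [-1.1, -0.0, -0.0]
opening: 0.094
gripper_force: 0.0
```

Emit:
jog_arm:
  series:
    - [[0, 0, 0.001], [0, 0, 0], 0.3]
    - [[0, 0, 0.001], [0, 0, 0], 0.6]
    - [[0, 0, 0.001], [0, 0, 0], 1]
    - [[0, 0, 0.001], [0, 0, 0], 1]
    - [[0, 0, 0.001], [0, 0, 0], 1]
    - [[0, 0, 0.001], [0, 0, 0], 1]
    - [[0, 0, 0.001], [0, 0, 0], 1]
    - [[0, 0, 0.001], [0, 0, 0], 1]

```text
time_s: 3.78
tool_pos: [0.3997, -0.2282, 0.1774]
ee_rot: [0.707, 0.707, 0.0, -0.0]
force: [0.6, -0.0, -0.3]
opening: 0.0173
gripper_force: 0.0
```

Emit:
jog_arm:
  series:
    - [[0, 0, 0], [0, 0, 0], 1]
    - [[0, 0, 0], [0, 0, 0], 1]
    - [[0, 0, 0], [0, 0, 0], 1]

```text
time_s: 4.15
tool_pos: [0.3994, -0.2281, 0.1774]
ee_rot: [0.707, 0.707, -0.0, -0.0]
force: [-1.4, -0.1, 0.8]
opening: 0.0115
gripper_force: 30.0
```

Emit:
jog_arm:
  series:
    - [[0, 0, -0.0015], [0, 0, 0], 1]
    - [[0, 0, -0.0015], [0, 0, 0], 1]
    - [[0, 0.002, -0.0015], [0, 0, 0], 1]
    - [[0, 0.003, -0.0015], [0, 0, 0], 1]
    - [[0, 0.004, -0.0015], [0, 0, 0], 1]
    - [[0, 0.004, -0.0015], [0, 0, 0], 1]

```text
time_s: 4.9
tool_pos: [0.4038, -0.2282, 0.1789]
ee_rot: [0.707, 0.707, 0.0, -0.0]
force: [0.5, -0.1, -3.2]
opening: 0.0118
gripper_force: 30.0
```

Emit:
jog_arm:
  series:
    - [[0, 0.001, 0], [0, 0, 0], 1]
    - [[0, 0.002, 0], [0, 0, 0], 1]
    - [[0, 0.003, 0], [0, 0, 0], 1]
    - [[0, 0.004, 0], [0, 0, 0], 1]
    - [[0, 0.004, 0], [0, 0, 0], 1]

```text
time_s: 5.52
tool_pos: [0.4077, -0.2282, 0.1789]
ee_rot: [0.707, 0.707, 0.0, -0.0]
force: [-0.1, 0.8, -3.5]
opening: 0.012
gripper_force: 30.0
```

Emit:
jog_arm:
  series:
    - [[0, 0.001, 0], [0, 0, 0], 1]
    - [[0, 0.002, 0], [0, 0, 0], 1]
    - [[0, 0.003, 0], [0, 0, 0], 1]
    - [[0, 0.004, 0], [0, 0, 0], 1]
    - [[0, 0.004, 0], [0, 0, 0], 1]

```text
time_s: 6.15
tool_pos: [0.4118, -0.2281, 0.1789]
ee_rot: [0.707, 0.707, 0.0, -0.0]
force: [-0.3, -0.2, -2.9]
opening: 0.0117
gripper_force: 30.0
```

Emit:
jog_arm:
  series:
    - [[0, 0.001, 0], [0, 0, 0], 1]
    - [[0, 0.002, 0], [0, 0, 0], 1]
    - [[0, 0.003, 0], [0, 0, 0], 1]
    - [[0, 0.004, 0], [0, 0, 0], 1]
    - [[0, 0.004, 0], [0, 0, 0], 1]

```text
time_s: 6.78
tool_pos: [0.4151, -0.2282, 0.1788]
ee_rot: [0.707, 0.707, -0.0, -0.001]
force: [-2.4, -0.7, -2.9]
opening: 0.0121
gripper_force: 30.0
```

Emit:
jog_arm:
  series:
    - [[0, 0.001, 0], [0, 0, 0], 1]
    - [[0, 0.002, 0], [0, 0, 0], 1]
    - [[0, 0.003, 0], [0, 0, 0], 1]
    - [[0, 0.003, 0], [0, 0, 0], 1]

```text
time_s: 7.28
tool_pos: [0.4178, -0.2282, 0.1788]
ee_rot: [0.707, 0.707, -0.001, -0.001]
force: [-4.7, 0.1, -1.4]
opening: 0.012
gripper_force: 30.0
```

Emit:
jog_arm:
  series:
    - [[0, 0.001, 0], [0, 0, 0], 1]
    - [[0, 0.002, 0], [0, 0, 0], 1]
    - [[0, 0.003, 0], [0, 0, 0], 1]
    - [[0, 0.003, 0], [0, 0, 0], 1]

```text
time_s: 7.78
tool_pos: [0.4197, -0.2281, 0.1785]
ee_rot: [0.707, 0.707, -0.002, -0.002]
force: [-8.0, 0.0, -1.2]
opening: 0.0119
gripper_force: 30.0
```

Emit:
jog_arm:
  series:
    - [[0, 0.001, 0], [0, 0, 0], 1]
    - [[0, 0.002, 0], [0, 0, 0], 1]
    - [[0, 0.0025, 0], [0, 0, 0], 1]
    - [[0, 0.0025, 0], [0, 0, 0], 1]

```text
time_s: 8.28
tool_pos: [0.4213, -0.2281, 0.1783]
ee_rot: [0.708, 0.707, -0.002, -0.003]
force: [-9.7, -0.8, -1.2]
opening: 0.0118
gripper_force: 30.0
```

```bash
python3 - <<'E'
import cv2
from h import *
i=r.get_image("side"); s=r.get_state();print(s["tool_pos"],s["force"],s["torque"],s["ee_rot"])
cv2.imwrite("pics/s2.png",cv2.resize(i[110:200,240:330],None,fx=6.5,fy=6.5,interpolation=3))
E
```

```text
[ 0.42127197 -0.22813818  0.17831392] [-9.22441368 -1.38716302 -0.75510299] [-0.09105695  2.28975228 -0.13747938] [ 0.70749434  0.70670921 -0.00236251 -0.0028762 ]
```

View pics/s2.png

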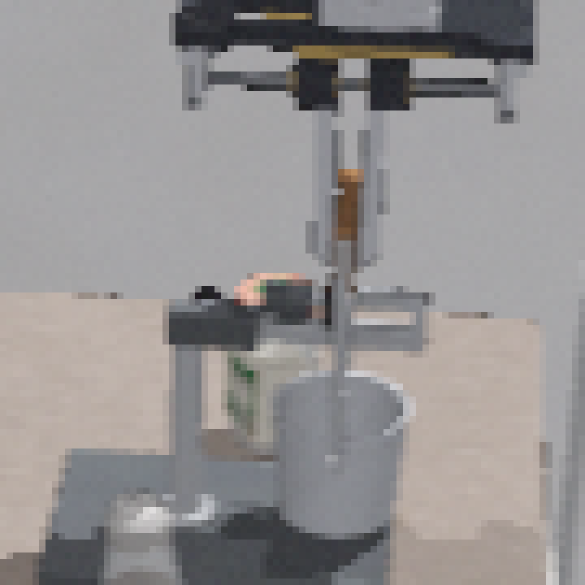

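The grip is held at about (348,205). The strap looks upright, and its bar sits against the black keeper at (333,305), clear behind the lip, which starts at about x=355. I press slightly more, then lift.

Emit:
jog_arm:
  series:
    - [[0, 0.001, 0], [0, 0, 0], 1]
    - [[0, 0.0015, 0], [0, 0, 0], 1]
    - [[0, 0.0015, -0.001], [0, 0, 0], 1]
    - [[0, 0.0015, -0.0025], [0, 0, 0], 1]
    - [[0, 0.0015, -0.004], [0, 0, 0], 1]
    - [[0, 0.0015, -0.004], [0, 0, 0], 1]

```text
time_s: 9.07
tool_pos: [0.4218, -0.2277, 0.1807]
ee_rot: [0.708, 0.707, -0.003, -0.005]
force: [-11.2, -0.7, -5.8]
opening: 0.0116
gripper_force: 30.0
```

Emit:
jog_arm:
  series:
    - [[0, 0, -0.001], [0, 0, 0], 1]
    - [[0, 0, -0.002], [0, 0, 0], 1]
    - [[0, 0, -0.003], [0, 0, 0], 1]
    - [[0, 0, -0.003], [0, 0, 0], 1]

```text
time_s: 9.57
tool_pos: [0.4218, -0.2275, 0.1835]
ee_rot: [0.708, 0.707, -0.003, -0.005]
force: [-10.3, -0.0, -5.6]
opening: 0.0118
gripper_force: 30.0
```

Emit:
jog_arm:
  series:
    - [[0, 0, -0.002], [0, 0, 0], 1]
    - [[0, 0, -0.004], [0, 0, 0], 1]
    - [[0, 0, -0.006], [0, 0, 0], 1]
    - [[0, 0, -0.008], [0, 0, 0], 1]
    - [[0, 0, -0.008], [0, 0, 0], 1]

```text
time_s: 10.2
tool_pos: [0.4218, -0.2273, 0.1916]
ee_rot: [0.708, 0.707, -0.003, -0.005]
force: [-10.5, 0.6, -4.7]
opening: 0.0116
gripper_force: 30.0
```

Emit:
jog_arm:
  series:
    - [[0, 0, -0.002], [0, 0, 0], 1]
    - [[0, 0, -0.004], [0, 0, 0], 1]
    - [[0, 0, -0.006], [0, 0, 0], 1]
    - [[0, 0, -0.008], [0, 0, 0], 1]
    - [[0, 0, -0.01], [0, 0, 0], 1]
    - [[0, 0, -0.0115], [0, 0, 0], 1]
    - [[0, 0, -0.0115], [0, 0, 0], 1]

```text
time_s: 11.08
tool_pos: [0.4269, -0.2283, 0.2062]
ee_rot: [0.707, 0.707, 0.001, 0.001]
force: [-0.3, 0.4, -3.5]
opening: 0.0112
gripper_force: 30.0
```

```bash
python3 - <<'E'
import cv2
from h import *
i=r.get_image("side"); s=r.get_state();print(s["tool_pos"],s["force"],s["torque"],s["ee_rot"])
cv2.imwrite("pics/s3.png",cv2.resize(i[110:200,240:330],None,fx=6.5,fy=6.5,interpolation=3))
E
```

```text
[ 0.42670715 -0.22827549  0.20608692] [ 0.17652663 -0.79999376 -2.93063078] [-0.06458445  0.08329707  0.00173485] [7.06926912e-01 7.07285338e-01 6.94647059e-04 1.14375799e-03]
```

View pics/s3.png

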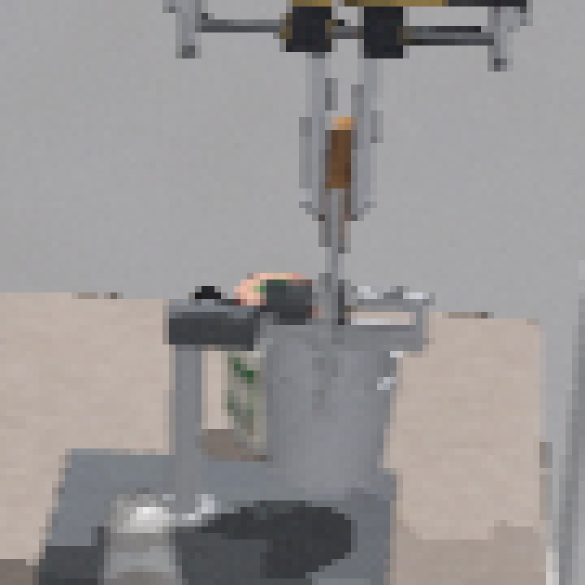

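The pail's bar is now above the lip (force near zero), lifted about 28 mm. I lower it 3 mm and draw it forward.

Emit:
jog_arm:
  series:
    - [[0, -0.001, 0.002], [0, 0, 0], 1]
    - [[0, -0.004, 0.003], [0, 0, 0], 1]
    - [[0, -0.01, 0.003], [0, 0, 0], 1]
    - [[0, -0.016, 0.003], [0, 0, 0], 1]
    - [[0, -0.022, 0.003], [0, 0, 0], 1]
    - [[0, -0.028, 0.003], [0, 0, 0], 1]

```text
time_s: 11.88
tool_pos: [0.3972, -0.2282, 0.2026]
ee_rot: [0.707, 0.707, 0.0, 0.0]
force: [0.6, -0.0, -3.3]
opening: 0.0117
gripper_force: 30.0
```

Emit:
jog_arm:
  series:
    - [[0, -0.01, 0], [0, 0, 0], 1]
    - [[0, -0.022, 0], [0, 0, 0], 1]
    - [[0, -0.036, 0], [0, 0, 0], 1]
    - [[0, -0.05, 0], [0, 0, 0], 1]
    - [[0, -0.065, 0], [0, 0, 0], 1]
    - [[0, -0.08, 0], [0, 0, 0], 1]
    - [[0, -0.09, 0], [0, 0, 0], 1]
    - [[0, -0.09, 0], [0, 0, 0], 1]

```text
time_s: 12.88
tool_pos: [0.3072, -0.2283, 0.2026]
ee_rot: [0.707, 0.707, 0.0, 0.0]
force: [-0.2, -0.1, -4.2]
opening: 0.0115
gripper_force: 30.0
```

Emit:
jog_arm:
  series:
    - [[0.008, 0.003, -0.01], [0, 0, 0], 1]
    - [[0.026, 0.01, -0.02], [0, 0, 0], 1]
    - [[0.054, 0.02, -0.03], [0, 0, 0], 1]
    - [[0.082, 0.03, -0.03], [0, 0, 0], 1]
    - [[0.11, 0.04, -0.03], [0, 0, 0], 1]
    - [[0.138, 0.05, -0.03], [0, 0, 0], 1]
    - [[0.166, 0.06, -0.03], [0, 0, 0], 1]
    - [[0.194, 0.07, -0.03], [0, 0, 0], 1]

```text
time_s: 13.88
tool_pos: [0.3785, -0.0324, 0.2333]
ee_rot: [0.707, 0.708, 0.001, 0.0]
force: [0.0, 0.1, -2.7]
opening: 0.0119
gripper_force: 30.0
```

Emit:
jog_arm:
  series:
    - [[0.028, 0.01, 0], [0, 0, 0], 1]
    - [[0.06, 0.022, 0], [0, 0, 0], 1]
    - [[0.092, 0.034, 0], [0, 0, 0], 1]
    - [[0.124, 0.046, 0], [0, 0, 0], 1]
    - [[0.156, 0.058, 0], [0, 0, 0], 1]
    - [[0.188, 0.07, 0], [0, 0, 0], 1]
    - [[0.21, 0.079, 0], [0, 0, 0], 1]
    - [[0.22, 0.083, 0], [0, 0, 0], 1]

```text
time_s: 14.88
tool_pos: [0.4609, 0.1878, 0.2326]
ee_rot: [0.706, 0.708, -0.0, -0.0]
force: [0.1, 0.2, -3.5]
opening: 0.0119
gripper_force: 30.0
```

```bash
python3 - <<'E'
import cv2
from h import *
i=r.get_image("side"); s=r.get_state();print(s["time_s"],s["tool_pos"],s["force"],s["torque"])
cv2.imwrite("pics/s4.png",cv2.resize(i[150:350,180:380],None,fx=3,fy=3,interpolation=3))
E
```

```text
14.925 [0.46119608 0.18819534 0.23247905] [ 0.40924533  0.29282313 -3.71320077] [-0.02481813 -0.1665387  -0.02303523]
```

View pics/s4.png

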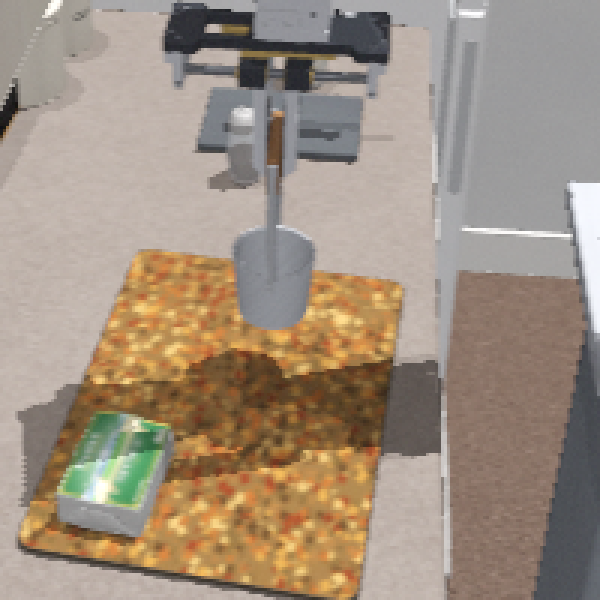

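The pail hangs upright above the board at about (273,320) in the crop, well clear of the butter at (115,470). I lower it.

Emit:
jog_arm:
  series:
    - [[0, 0, 0.01], [0, 0, 0], 1]
    - [[0, 0, 0.022], [0, 0, 0], 1]
    - [[0, 0, 0.034], [0, 0, 0], 1]
    - [[0, 0, 0.046], [0, 0, 0], 1]
    - [[0, 0, 0.056], [0, 0, 0], 1]
    - [[0, 0, 0.062], [0, 0, 0], 1]
    - [[0, 0, 0.064], [0, 0, 0], 1]
    - [[0, 0, 0.066], [0, 0, 0], 1]

```text
time_s: 15.92
tool_pos: [0.461, 0.186, 0.1668]
ee_rot: [0.707, 0.707, 0.0, 0.0]
force: [-0.4, -0.5, -4.4]
opening: 0.0117
gripper_force: 30.0
```

Emit:
jog_arm:
  series:
    - [[0, 0, 0.001], [0, 0, 0], 1]
    - [[0, 0, 0.002], [0, 0, 0], 1]
    - [[0, 0, 0.003], [0, 0, 0], 1]
    - [[0, 0, 0.004], [0, 0, 0], 1]
    - [[0, 0, 0.004], [0, 0, 0], 1]

```text
time_s: 16.55
tool_pos: [0.4606, 0.1858, 0.1624]
ee_rot: [0.707, 0.707, -0.0, -0.0]
force: [0.2, 0.1, -3.3]
opening: 0.0119
gripper_force: 30.0
```

Emit:
jog_arm:
  series:
    - [[0, 0, 0.001], [0, 0, 0], 1]
    - [[0, 0, 0.002], [0, 0, 0], 1]
    - [[0, 0, 0.002], [0, 0, 0], 1]

```text
time_s: 16.92
tool_pos: [0.4608, 0.1859, 0.1605]
ee_rot: [0.707, 0.707, 0.0, 0.0]
force: [0.4, 0.1, -3.2]
opening: 0.0118
gripper_force: 30.0
```

Emit:
jog_arm:
  series:
    - [[0, 0, 0.0007], [0, 0, 0], 1]
    - [[0, 0, 0.0014], [0, 0, 0], 1]
    - [[0, 0, 0.002], [0, 0, 0], 1]
    - [[0, 0, 0.002], [0, 0, 0], 1]

```text
time_s: 17.42
tool_pos: [0.4608, 0.1858, 0.1605]
ee_rot: [0.707, 0.707, 0.001, 0.0]
force: [-3.5, -1.9, 6.3]
opening: 0.0121
gripper_force: 30.0
```

It is seated on the board with about 9 N. I ease off slightly and release.

Emit:
jog_arm:
  series:
    - [[0, 0, -0.001], [0, 0, 0], 1]
    - [[0, 0, -0.001], [0, 0, 0], 0.6]
    - [[0, 0, -0.001], [0, 0, 0], 0.3]
    - [[0, 0, -0.001], [0, 0, 0], 0]
    - [[0, 0, -0.001], [0, 0, 0], 0]
    - [[0, 0, -0.001], [0, 0, 0], 0]
    - [[0, 0, -0.001], [0, 0, 0], 0]
    - [[0, 0, -0.001], [0, 0, 0], 0]

```text
time_s: 18.42
tool_pos: [0.4607, 0.1859, 0.1595]
ee_rot: [0.707, 0.707, 0.0, -0.0]
force: [-0.4, 0.1, 0.1]
opening: 0.047
gripper_force: 0.0
```

Emit:
jog_arm:
  series:
    - [[0, 0, -0.008], [0, 0, 0], 0]
    - [[0, 0, -0.02], [0, 0, 0], 0]
    - [[0, 0, -0.035], [0, 0, 0], 0]
    - [[0, 0, -0.055], [0, 0, 0], 0]
    - [[0, 0, -0.08], [0, 0, 0], 0]
    - [[0, 0, -0.1], [0, 0, 0], 0]
    - [[0, 0, -0.11], [0, 0, 0], 0]
    - [[0, 0, -0.11], [0, 0, 0], 0]

```text
time_s: 19.42
tool_pos: [0.4611, 0.186, 0.2707]
ee_rot: [0.707, 0.707, 0.001, 0.001]
force: [0.9, -0.3, -0.3]
opening: 0.0471
gripper_force: 0.0
```

```bash
python3 - <<'E'
import cv2
from h import *
i=r.get_image("side"); s=r.get_state();print(s["time_s"],s["tool_pos"],s["force"],s["opening"],s["qvel"].round(3))
cv2.imwrite("pics/s5.png",cv2.resize(i[120:350,180:380],None,fx=2.6,fy=2.6,interpolation=3))
E
```

```text
19.475 [0.46070466 0.18582798 0.26955822] [ 0.80154011  0.36133816 -0.26295795] 0.04699128770735741 [-0.001  0.007  0.026  0.003 -0.002 -0.   ]
```

View pics/s5.png

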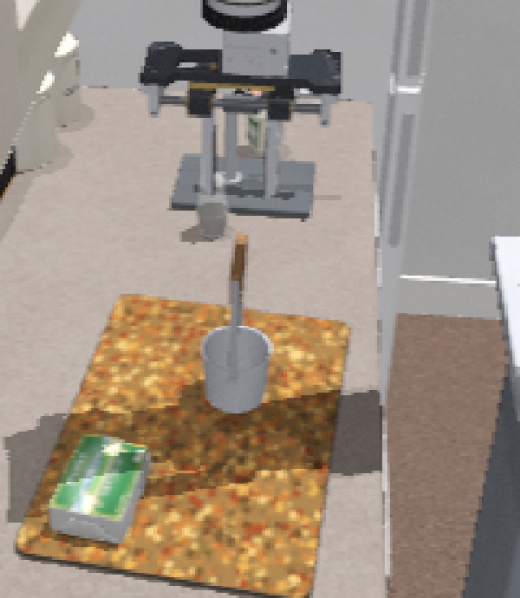

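The pail stands upright on the board at (236,390), released. The gripper is clear above it, and the butter, salt and jar have not moved.

```bash
python3 -c "
from bench import r
print(r.hand_in())"
```

```text
the job is handed in; nothing more can be done
None
```

The pail is off the hook and standing upright on the chopping board, released; the butter, salt and jar look undisturbed, and the job is handed in at about 19.5 s (no verdict was returned).

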